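Load the rover's cell and switch it on

TASK

Load the cell that lies on the rover's deck: push it along the deck against the coil spring, get its tail down behind the edge of the recess so that it lies flat and fully home in the bay, held by the spring. Then roll the small thumbwheel beside the bay towards the spring end of the rover, all the way to its stop, to switch the rover on. Leave the other things on the table and the deck where they are.

Things in the scene. Friction and masses are not known exactly. Their poses are not given: they have to be found in the camera images.
- rover: small four-wheeled rover, fixed to the table: plywood deck 230 x 170 mm (x, y), top at z = 48 mm; black wheels at its sides, 220 mm over all, 60 mm tall. Origin on the table under the middle of the deck; x along the deck towards the spring, y to its left, z up. A green board with parts lies on the left of the deck (y = 40 to 80 mm, up to 15 mm over the deck).
- cell: the cell to load: grey cylinder with flat ends, 26 mm diameter, 65 mm long, 70 to 115 g. Origin at its centre, x along its axis to its nose. Starts lying on the deck, nose towards the spring, at rover x = -42 to -18 mm. Pushed on, its nose tips down to the bay floor, its tail still on the deck. A fingertip's friction can hold the tail up or lift it, so the tail wants pressing down.
- sill_edge (a point): middle of the edge over which the cell's tail must drop: rover x = -5, y = 0, at deck height z = 48 mm; axes as the rover's. Behind it (rover x = -100 to -8 mm) two guide strips keep the cell in line: 3 mm high on the deck, inner faces at y = -9.5 and 9.5 mm, outer faces at y = -12.5 and 12.5 mm.
- seat (a point): where the cell's centre lies when seated: rover x = 27.5, y = 0, z = 53 mm; axes as the rover's. The bay is a recess sunk 8 mm into the deck (floor at z = 40 mm), 27 mm wide, from the sill edge to the black spring block at x = 72 to 88 mm (34 mm wide, top at z = 67 mm). The seated cell stands 18 mm above the deck, its tail face bearing on the sill edge.
- spring_face (a point): middle of the free face of the spring's steel contact plate when nothing presses it (fixed point): rover x = 55, y = 0, z = 53.5 mm; axes as the rover's. The coil behind it gives way 14 mm at most, to +x: 1.4 N at first touch, 3 N with the cell seated (5 mm in), 6 N at the end. The tail passes the sill edge at about 8 mm, as the cell is tilted then.
- wheel_top (a point): highest point of the thumbwheel's rim (does not turn with it): rover x = 20, y = -58, z = 70 mm; axes as the rover's. The wheel is a grey ribbed disc on edge, 32 mm diameter, 10 mm wide.
- wheel_axle (a point): centre of the thumbwheel, 16 mm below wheel_top; the axle lies along the rover's y, and this point does not turn with the wheel. The wheel stands 8 mm out of a black housing 44 x 24 mm (x, y) whose top is at z = 62 mm, so it cannot be pinched.
- thumbwheel (a joint): the thumbwheel's angle, rad: 0 off, 1.7 at its stop (on). Grows as the top of the rim rolls towards the spring end (rover +x), 16 mm of rolling to the radian. Friction (about 0.4 N at the rim) keeps it where it is left. Starts between 0 and 0.35. A white line across the rim leans 0.85 rad to the rear at 0 and 0.85 rad to the spring end at the stop.
- standoff: upright hexagonal brass standoff, 12 mm across, 36 mm tall, standing on the rover's deck near its rear right corner; origin at its foot. A bystander: leave alone
- bracket: orange printed U-shaped bracket lying on the table, 70 x 30 x 26 mm; origin at the centre of its underside. A bystander
- spare_cell: spare cell standing upright on the table, 26 mm diameter, 65 mm tall; origin at the centre of its foot. A bystander: not the cell to load
- spare_tyre: black rubber wheel lying flat on the table, 60 mm diameter, 20 mm high; origin under its centre. A bystander
- ply_ring: thin plywood ring lying on the table, 110 mm outside, 64 mm inside, 4 mm thick; origin under its centre. A bystander
- driver: screwdriver lying on the table, 160 mm long. A bystander
- screw_cup: small white cup on the table, 56 mm wide, 35 mm high; origin under its centre. A bystander
There are look-alikes about, which are no part of the job. What is shaped like the cell but pink or yellow is not meant.

How it is judged:
On the way, in this order (a step that is already met when the one before it is completed fails the run):
1. the cell lies flat and fully home in the bay (x of cell in the frame of rover between 0.0235 and 0.0315 m and y of cell in the frame of rover between -0.004 and 0.004 m and z of cell in the frame of rover between 0.05 and 0.0555 m and angle between the x axis of cell and the x axis of rover, either way round below 0.06 rad), for 0.3 s.
2. the thumbwheel is rolled to its stop (value of joint thumbwheel above 1.5 rad), for 0.1 s.
At the end, for the whole second after the job is handed in: The cell lies at rest in the bay: its centre within 4 mm of the seated place along and across the rover and at most 2.5 mm above (3 mm below) its seated height, its axis within 0.06 rad of the rover's x; and the thumbwheel stands beyond 1.5 rad (stop at 1.7) (all of step 1 and value of joint thumbwheel above 1.5 rad and linear speed of cell below 0.02 m/s); the robot touches nothing.
It fails at once if a bystander is moved more than 20 mm (distance of any of standoff, bracket, spare_cell, spare_tyre, ply_ring, driver, screw_cup from where it was at the start of the episode above 0.02 m).
It also fails if it takes over 48 s, if anything falls off the work surface, if the arm or the gripper's body presses on something with over 40 N, if the wrist force passes 120 N, or if a joint passes its speed limit or range.

ROBOT

A 6-joint arm with a two-finger parallel gripper is mounted at the origin on the work surface. World frame = base frame: x ahead of the robot, y to its left, z up, the work surface at z = 0. Lengths are in m, angles in rad, forces in N, time in s.
With the tool pointing down it reaches from about 0.25 to 0.725 m from the base axis. Payload 4 kg.
Tool frame: the origin (TCP) lies between the finger pads; the fingertips stand 11 mm ahead of it and the grasp point (between the pads) lies 8 mm behind it (bot.tip_extent is the distance from the TCP to the fingertips, in m); z points along the fingers, y is the line along which they close (so a half turn about z gives the same grasp; the last joint's range is limited). The gripper opens to 85 mm and grips with 20 to 120 N. Pads are 22 mm wide; open, the fingers measure 114 mm over their backs; the gripper's body (76 mm by 85 mm) begins 54 mm behind the grasp point. The pads swing forward as they close: fully open they stand 13 mm farther back than shut.
Start: joints at [1.233, 0.241, 0.005, 1.335, 0, 1.571], TCP at [0.166, 0.472, 0.242] pointing down, gripper open.
Joint ranges: [-2.72, 2.72], [-1.05, 1.87], [-1.09, 1.28], [-1.99, 2.15], [-1.42, 1.44], [-3.14, 3.14]. Speed limits (rad/s): [2.79, 2.79, 3.14, 3.14, 3.14, 3.14].

INTERFACE

Orientations are given as a unit quaternion [x, y, z, w].
In Python, from workcell import bot gives the robot as it stands. The module is installed in compiled form; this text tells all that it offers.
- The arm moves only by the tool drive_tool, never from a script. Its argument "rows" is a list of rows, each an object of numbers: "dx", "dy", "dz": the shift along the tool's x, y, z in units of 50 mm (1.0 is 50 mm); "wx", "wy", "wz": the turn, a rotation vector about the tool's x, y, z in units of 5 degrees (1.0 is 5 degrees); "hand": the finger opening in mm, from 0 to 85.4. A call has 1 to 20 rows; each row is the pose to reach, as a shift and turn from the pose commanded when the call began, along the tool's axes at that moment; what a row does not reach only later rows make up. A row lasts 1/10 s, in which the tool goes at most 50 mm and 8.59 degrees, less where a joint would pass 70% of its speed; a pose out of reach is approached as far as the arm can. A call with a gripper value outside its range is refused whole. The fingers move at their own pace and stop on an object; the grip force is fixed at half the most. Time passes only in rows, so rows that repeat a pose let the fingers close. It gives the time, the measured TCP pose, the force, the opening and the grip force at its end, in the units of the state.
- bot.get_obs(): the state, without advancing time (a new reading comes with each control period).
- bot.camera(name): name is "side" or "top" or "wrist"; returns the picture (384x512x3 uint8, red, green, blue); there is no depth.
- bot.get_calibration(name): a dict with "vfov" (degrees; the focal length in pixels is half the picture's height over the tangent of half this angle, whatever the lens; pixels are square), "cx", "cy" (the principal point, pixels), "origin" and "rotation" of the camera in the world; the wrist camera has in their place "mount" (4x4, takes a point from camera to tool coordinates, whose origin is the TCP and whose axes are the flange's). Camera axes: x right, y up, looking along -z (the intrinsics and any distortion apply to the point x, -y, -z); pixel columns grow to the right and rows downward; lengths in m; the calibration is good to about 2 mm. A picture is of the moment at which its call begins: read the wrist's pose just before it. get_calibration takes no time and is no camera call.
- bot.job_done(): hands the job in; it is judged then, once.
Trained networks look in the newest picture that a camera, given by its name, has taken for a name from the list of things; names that differ only in an ending like _2 or _b are one class to them, and where a whole thing is asked for, a point or a joint stands for the part that bears it (a point fixed in the world has none). Each returns a list of dicts, best first, with "score" (0 to 1); they miss things now and then, are a little off and sometimes report something else, mostly with a low value. They report only what shows in the picture. A call takes as long as a camera call. They do not tell look-alikes from the thing itself.
- bot.look_for(camera, thing): "extent" ([centre column, centre row, width, height] in pixels, round what is visible of it).
- bot.outline_of(camera, thing): "region" (384x512 bool, what is visible of it) and "extent" ([centre column, centre row, width, height] in pixels, round what is visible of it).
The state is a dict: "clock": time; "joint_pos": joint angles; "joint_vel": joint speeds; "tau": joint torques, N m; "eef_pos": TCP position; "tool_rot": TCP orientation; "ft_force": force on the tool from outside, world axes, zero at the start; "ft_torque": the same for the moment, N m; "grip_width": finger opening in m; "grasp_force": force on a finger pad.
Only numpy, scipy, OpenCV 4.12 (cv2) and the standard library are available. Lean on these libraries where they do the work, as an engineer would, in place of code of your own. Each camera call takes 0.05 s, during which the arm holds its last target. There are 200 camera calls.

## Working session

There is one attempt and no reset: what is moved stays moved. The work goes in short steps, Python scripts to look and compute and a tool call to move; the robot and the scene stay as the last step left them, time stands still between calls to the robot, and variables do not carry over. Pictures are saved under pics/ and viewed, at most 10 in all, crops included, and the job is handed in when it is done.

Besides the shell and the picture viewer there is one more tool, called after ">>>" as name(argument=value, ...), one argument or row to a line, values as JSON. drive_tool: Moves the arm, as the interface text tells. Its arguments: {"type":"object","properties":{"rows":{"type":"array","items":{"type":"object","properties":{"dx":{"type":"number"},"dy":{"type":"number"},"dz":{"type":"number"},"wx":{"type":"number"},"wy":{"type":"number"},"wz":{"type":"number"},"hand":{"type":"number"}}}}},"required":["rows"]}

```bash
mkdir -p pics
cat > h.py <<'E'
import numpy as np, cv2
from workcell import bot
from scipy.spatial.transform import Rotation as R
def cam(name,obs=None):
    c=bot.get_calibration(name)
    f=192/np.tan(np.radians(c['vfov'])/2)
    if 'mount' in c:
        o=obs or bot.get_obs(); M=np.array(c['mount']); T=np.eye(4)
        T[:3,:3]=R.from_quat(o['tool_rot']).as_matrix(); T[:3,3]=o['eef_pos']
        W=T@M; return f,c['cx'],c['cy'],W[:3,3],W[:3,:3]
    return f,c['cx'],c['cy'],np.array(c['origin']),np.array(c['rotation'])
def proj(C,p):
    f,cx,cy,o,r=C; q=(np.atleast_2d(p)-o)@r
    return np.c_[cx+f*q[:,0]/-q[:,2], cy-f*q[:,1]/-q[:,2]]
def ray(C,u,v):
    f,cx,cy,o,r=C; d=r@np.array([(u-cx)/f,-(v-cy)/f,-1]); return o,d/np.linalg.norm(d)
def onz(C,u,v,z):
    o,d=ray(C,u,v); return o+d*(z-o[2])/d[2]
E
python3 - <<'E'
from h import *
print({k:v for k,v in bot.get_calibration('top').items()}); print(bot.get_calibration('wrist').keys(), bot.get_calibration('wrist')['mount'])
ims=[]
for n in ['top','side','wrist']:
    im=bot.camera(n); cv2.imwrite(f'pics/{n}0.png',im[...,::-1]); ims.append(im)
    for t in ['rover','cell','thumbwheel','standoff']:
        print(n,t,[(round(d['score'],2),np.round(d['extent']).tolist()) for d in bot.look_for(n,t)])
cv2.imwrite('pics/a.png',cv2.resize(ims[0],(800,600))[...,::-1])
cv2.imwrite('pics/b.png',np.vstack([ims[1][84:],ims[2][84:]])[...,::-1])
o=bot.get_obs();print(o['clock'],o['eef_pos'],o['tool_rot'],o['grip_width'])
E
```

```text
{'vfov': 49.782433207130225, 'cx': 251.83231504546293, 'cy': 198.28670782649664, 'origin': array([2.95650576e-01, 1.89226495e-04, 1.12337334e+00]), 'rotation': array([-0.07315383,  0.06025543,  0.71495245, -0.69271985])}
dict_keys(['vfov', 'cx', 'cy', 'mount']) [[-3.63861161e-04  9.46779280e-01  3.21883307e-01  8.27270784e-02]
 [ 9.99999833e-01  1.99708106e-04  5.42996793e-04  7.03505728e-04]
 [ 4.49815407e-04  3.21883451e-01 -9.46779194e-01 -1.30103624e-01]
 [ 0.00000000e+00  0.00000000e+00  0.00000000e+00  1.00000000e+00]]
top rover [(0.91, [253.0, 162.0, 94.0, 91.0])]
top cell [(0.74, [176.0, 165.0, 27.0, 14.0]), (0.67, [234.0, 244.0, 20.0, 13.0]), (0.18, [381.0, 214.0, 40.0, 39.0])]
top thumbwheel [(0.45, [275.0, 163.0, 9.0, 12.0])]
top standoff []
side rover [(0.75, [295.0, 198.0, 87.0, 78.0]), (0.49, [229.0, 130.0, 8.0, 20.0])]
side cell [(0.68, [282.0, 187.0, 24.0, 12.0]), (0.47, [215.0, 204.0, 16.0, 21.0]), (0.46, [273.0, 150.0, 6.0, 17.0])]
side thumbwheel [(0.6, [223.0, 330.0, 25.0, 26.0]), (0.58, [295.0, 197.0, 89.0, 75.0]), (0.51, [299.0, 204.0, 11.0, 9.0])]
side standoff [(0.44, [273.0, 200.0, 3.0, 13.0])]
wrist rover []
wrist cell []
wrist thumbwheel []
wrist standoff []
0.75 [0.16571032 0.47177373 0.24234438] [ 1.68105595e-01  9.85768992e-01  5.46708305e-05 -1.47560258e-06] 0.08517521699039364
```

View pics/a.png

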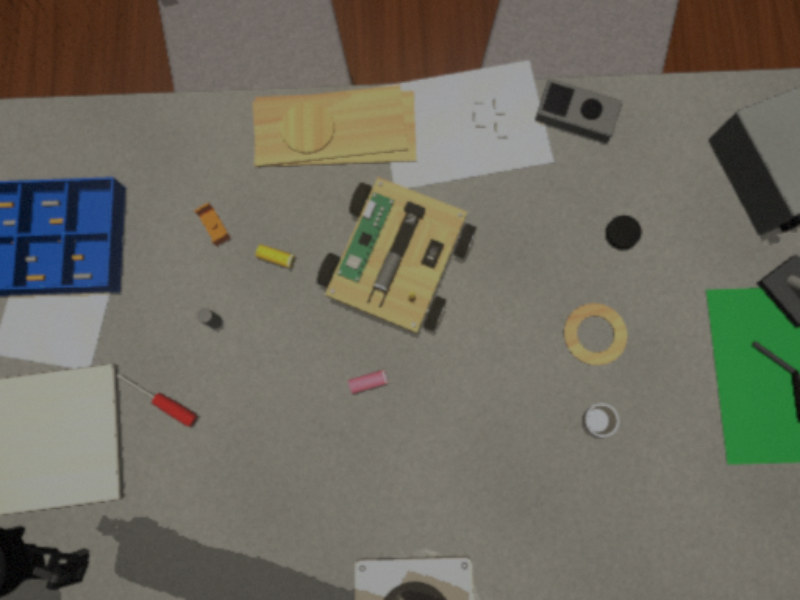

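View pics/b.png

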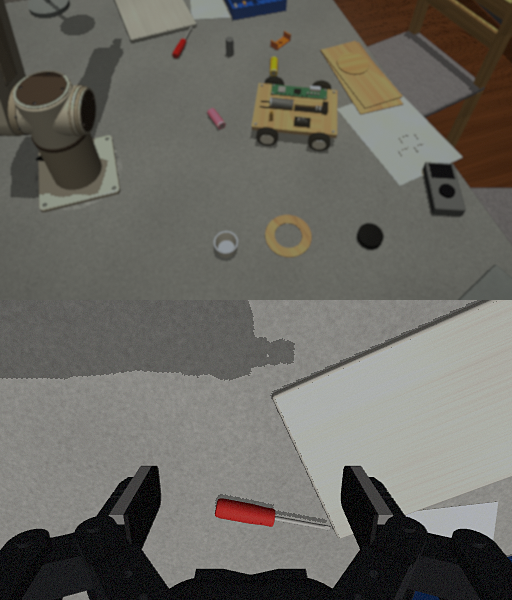

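The top view shows the rover at about (397,255) of the 800-px picture. Its spring block is at the upper right (413,210), the grey cell is on the deck at about (388,272), the thumbwheel is at (432,252) and the standoff at (411,298). The pink (367,381) and yellow (275,256) cylinders are look-alikes, and the upright grey one at (208,318) is the spare. I'll take a rough rover pose from the deck corners, then go closer with the wrist camera.

```bash
sed -i "s/np.array(c\['rotation'\])$/R.from_quat(c['rotation']).as_matrix()/" h.py
python3 - <<'E'
from h import *
C=cam('top'); print(C[4])
P=[onz(C,u*.64,v*.64,.048) for u,v in [(375,180),(468,212),(420,333),(327,297)]]
P=np.array(P);print(P.round(3),np.linalg.norm(np.diff(P,axis=0),axis=1)); c=P.mean(0);d=P[0]+P[1]-P[2]-P[3];print(c,np.degrees(np.arctan2(d[1],d[0])))
print([onz(C,u*.64,v*.64,.06) for u,v in [(388,272),(432,252),(411,298)]])
o=bot.get_obs();print(R.from_quat(o['tool_rot']).as_matrix().round(3))
E
```

```text
[[-0.02957546  0.98170768 -0.18808328]
 [-0.99933934 -0.03301699 -0.01519068]
 [-0.02112275  0.18750975  0.9820356 ]]
[[ 0.736  0.043  0.048]
 [ 0.67  -0.118  0.048]
 [ 0.46  -0.027  0.048]
 [ 0.528  0.129  0.048]] [0.17309291 0.22895723 0.16981572]
[0.59851893 0.00687346 0.048     ] -23.10320401799674
[array([0.56482544, 0.02400199, 0.06      ]), array([ 0.59723638, -0.05183694,  0.06      ]), array([ 0.51853143, -0.01336421,  0.06      ])]
[[-0.943  0.331  0.   ]
 [ 0.331  0.943  0.   ]
 [ 0.     0.    -1.   ]]
```

>>> drive_tool(
  rows=[
    {"dx": -11.2, "dy": -5.9, "wz": 0.76, "hand": 44},
    {"dx": -11.2, "dy": -5.9, "wz": 0.76, "hand": 44},
    {"dx": -11.2, "dy": -5.9, "wz": 0.76, "hand": 44},
    {"dx": -11.2, "dy": -5.9, "wz": 0.76, "hand": 44},
    {"dx": -11.2, "dy": -5.9, "wz": 0.76, "hand": 44},
    {"dx": -11.2, "dy": -5.9, "wz": 0.76, "hand": 44},
    {"dx": -11.2, "dy": -5.9, "wz": 0.76, "hand": 44},
    {"dx": -11.2, "dy": -5.9, "wz": 0.76, "hand": 44},
    {"dx": -11.2, "dy": -5.9, "wz": 0.76, "hand": 44},
    {"dx": -11.2, "dy": -5.9, "wz": 0.76, "hand": 44},
    {"dx": -11.2, "dy": -5.9, "wz": 0.76, "hand": 44},
    {"dx": -11.2, "dy": -5.9, "wz": 0.76, "hand": 44},
    {"dx": -11.2, "dy": -5.9, "wz": 0.76, "hand": 44},
    {"dx": -11.2, "dy": -5.9, "wz": 0.76, "hand": 44},
    {"dx": -11.2, "dy": -5.9, "wz": 0.76, "hand": 44},
    {"dx": -11.2, "dy": -5.9, "wz": 0.76, "hand": 44},
  ],
)

```text
invalid input at $.rows[0]: expected keys dx, dy, dz, wx, wy, wz, hand
```

```bash
cat > snap.py <<'E'
import sys,pickle
from h import *
n=sys.argv[1]; o=bot.get_obs(); im=bot.camera('wrist'); cv2.imwrite(f'pics/{n}.png',im[...,::-1]); pickle.dump(cam('wrist',o),open(n+'.pkl','wb'))
for t in ['rover','cell','thumbwheel','standoff']:
    print(t,[(round(d['score'],2),np.round(d['extent'],1).tolist()) for d in bot.look_for('wrist',t)])
cv2.imwrite(f'pics/{n}_v.png',cv2.resize(im,(800,600),interpolation=cv2.INTER_CUBIC)[...,::-1])
print(o['clock'],o['eef_pos'],R.from_quat(o['tool_rot']).as_matrix().round(3).tolist(),o['ft_force'])
E
python3 snap.py w1
```

```text
rover []
cell []
thumbwheel []
standoff []
0.75 [0.16571032 0.47177373 0.24234438] [[-0.943, 0.331, 0.0], [0.331, 0.943, 0.0], [0.0, 0.0, -1.0]] [-0.32447387 -0.33196094  0.60809974]
```

View pics/w1_v.png

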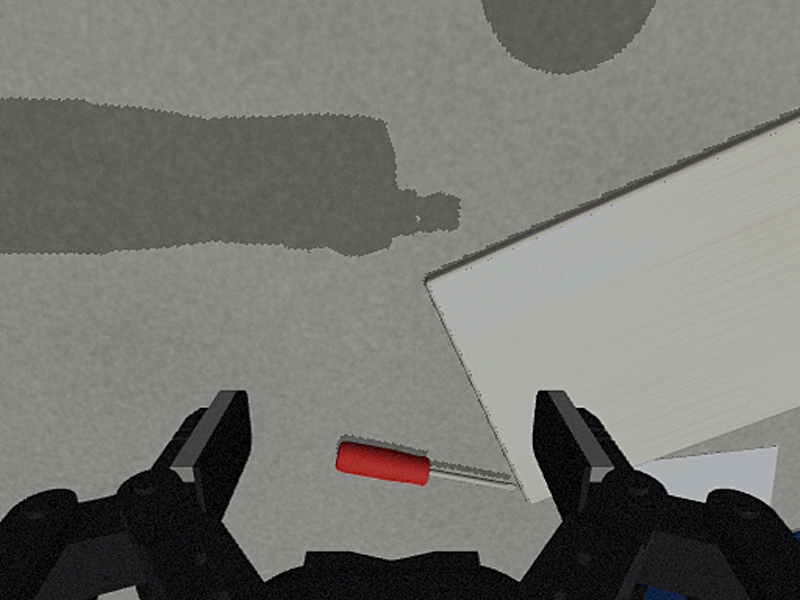

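That picture is still the starting view, because the move was refused for missing keys. It shows only the driver and a board.

>>> drive_tool(
  rows=[
    {"dx": -11.2, "dy": -5.9, "dz": 0, "wx": 0, "wy": 0, "wz": 0.76, "hand": 44},
    {"dx": -11.2, "dy": -5.9, "dz": 0, "wx": 0, "wy": 0, "wz": 0.76, "hand": 44},
    {"dx": -11.2, "dy": -5.9, "dz": 0, "wx": 0, "wy": 0, "wz": 0.76, "hand": 44},
    {"dx": -11.2, "dy": -5.9, "dz": 0, "wx": 0, "wy": 0, "wz": 0.76, "hand": 44},
    {"dx": -11.2, "dy": -5.9, "dz": 0, "wx": 0, "wy": 0, "wz": 0.76, "hand": 44},
    {"dx": -11.2, "dy": -5.9, "dz": 0, "wx": 0, "wy": 0, "wz": 0.76, "hand": 44},
    {"dx": -11.2, "dy": -5.9, "dz": 0, "wx": 0, "wy": 0, "wz": 0.76, "hand": 44},
    {"dx": -11.2, "dy": -5.9, "dz": 0, "wx": 0, "wy": 0, "wz": 0.76, "hand": 44},
    {"dx": -11.2, "dy": -5.9, "dz": 0, "wx": 0, "wy": 0, "wz": 0.76, "hand": 44},
    {"dx": -11.2, "dy": -5.9, "dz": 0, "wx": 0, "wy": 0, "wz": 0.76, "hand": 44},
    {"dx": -11.2, "dy": -5.9, "dz": 0, "wx": 0, "wy": 0, "wz": 0.76, "hand": 44},
    {"dx": -11.2, "dy": -5.9, "dz": 0, "wx": 0, "wy": 0, "wz": 0.76, "hand": 44},
    {"dx": -11.2, "dy": -5.9, "dz": 0, "wx": 0, "wy": 0, "wz": 0.76, "hand": 44},
    {"dx": -11.2, "dy": -5.9, "dz": 0, "wx": 0, "wy": 0, "wz": 0.76, "hand": 44},
    {"dx": -11.2, "dy": -5.9, "dz": 0, "wx": 0, "wy": 0, "wz": 0.76, "hand": 44},
    {"dx": -11.2, "dy": -5.9, "dz": 0, "wx": 0, "wy": 0, "wz": 0.76, "hand": 44},
    {"dx": -11.2, "dy": -5.9, "dz": 0, "wx": 0, "wy": 0, "wz": 0.76, "hand": 44},
    {"dx": -11.2, "dy": -5.9, "dz": 0, "wx": 0, "wy": 0, "wz": 0.76, "hand": 44},
  ],
)

```text
clock: 2.8
eef_pos: [0.5958, 0.0089, 0.2428]
tool_rot: [0.2, 0.98, 0.0, 0.0]
ft_force: [0.3, 0.4, 0.1]
grip_width: 0.044
grasp_force: 0.0
```

```bash
python3 snap.py w2
```

```text
rover [(0.84, [256.8, 158.2, 232.8, 215.4])]
cell [(0.9, [443.6, 92.9, 72.5, 24.4]), (0.78, [257.8, 131.3, 32.3, 70.0])]
thumbwheel [(0.81, [199.2, 187.7, 9.2, 32.4])]
standoff [(0.64, [199.7, 104.3, 14.5, 15.6])]
2.8 [0.59577974 0.00893325 0.24281426] [[-0.92, 0.392, 0.0], [0.392, 0.92, 0.0], [-0.0, 0.0, -1.0]] [0.26169206 0.40907409 0.09871528]
```

View pics/w2_v.png

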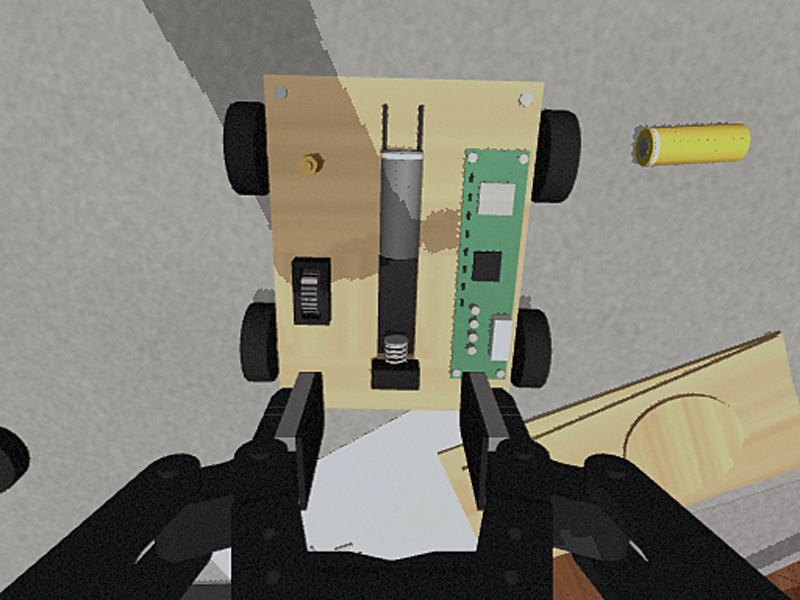

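The wrist view (800-px) shows the grey cell on the deck from its tail at (402,153) to its nose at (400,258), with the guide strips behind it. The spring is at (397,347), the thumbwheel at (311,292), the standoff at (311,164) and the board on the right. The grey cell between the guides is the one meant; the yellow one at (695,145) is a look-alike. Next is a second view from further back.

>>> drive_tool(
  rows=[
    {"dx": 1.0, "dy": 0.4, "dz": 0, "wx": 0, "wy": 0, "wz": 0, "hand": 44},
    {"dx": 1.0, "dy": 0.4, "dz": 0, "wx": 0, "wy": 0, "wz": 0, "hand": 44},
    {"dx": 1.0, "dy": 0.4, "dz": 0, "wx": 0, "wy": 0, "wz": 0, "hand": 44},
    {"dx": 1.0, "dy": 0.4, "dz": 0, "wx": 0, "wy": 0, "wz": 0, "hand": 44},
  ],
)

```text
clock: 3.45
eef_pos: [0.5589, 0.0458, 0.2429]
tool_rot: [0.201, 0.98, 0.0, 0.001]
ft_force: [1.1, -0.6, -0.8]
grip_width: 0.0445
grasp_force: 0.0
```

```bash
python3 snap.py w3
python3 - <<'E'
from h import *
a=cv2.imread('pics/w2.png')[40:270,140:365];b=cv2.imread('pics/w3.png')[90:330,120:360]
cv2.imwrite('pics/crop.png',np.hstack([cv2.resize(a,(400,409)),cv2.resize(b,(400,409))]))
c=cv2.imread('pics/w3.png'); cv2.imwrite('pics/w3_c.png',cv2.resize(c[80:305,130:430],(800,600),interpolation=cv2.INTER_CUBIC))
E
```

```text
rover [(0.96, [236.4, 198.5, 219.9, 198.4]), (0.55, [6.2, 324.6, 10.4, 32.9]), (0.22, [237.1, 177.3, 28.8, 69.7])]
cell [(0.92, [417.4, 137.1, 66.1, 25.3]), (0.7, [190.0, 12.0, 44.0, 21.7]), (0.64, [235.6, 177.5, 34.7, 69.4])]
thumbwheel [(0.71, [183.9, 229.3, 14.1, 28.2])]
standoff [(0.59, [183.4, 153.7, 12.2, 18.6])]
3.45 [0.55890899 0.04576069 0.24290075] [[-0.92, 0.393, 0.002], [0.393, 0.92, -0.0], [-0.002, 0.0, -1.0]] [ 1.13859494 -0.60763255 -0.76391868]
```

View pics/w3_c.png

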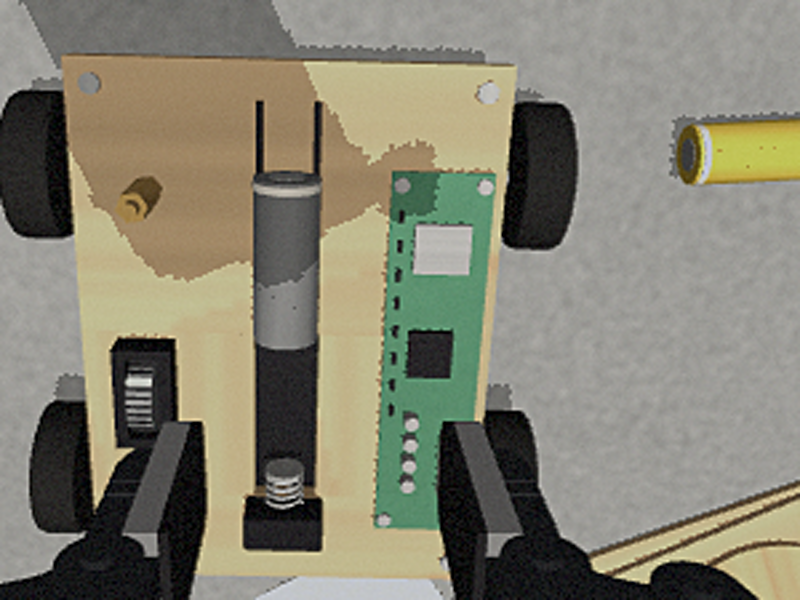

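The second view confirms the same things: the cell runs from its tail at (287,175) to its nose at (286,350) of the crop, and the yellow look-alike is at (745,150). I'll fit the rover pose from these features.

```bash
cat > fit.py <<'E'
from h import *
import pickle
from scipy.optimize import least_squares
A=pickle.load(open('w2.pkl','rb'));B=pickle.load(open('w3.pkl','rb'))
k=1.5625; q=lambda u,v:(130+u*.375,80+v*.375)
ft=[([-.115,-.085,.048],(265/k,75/k),q(65,57)),([-.115,.085,.048],(543/k,83/k),q(516,66)),
 ([-.1,-.011,.051],(384/k,106/k),q(259,102)),([-.1,.011,.051],(421/k,106/k),q(319,102)),
 ([.072,-.0135,.048],(379/k,351/k),q(256,483)),([.072,.0135,.048],(416/k,351/k),q(315,483))]
def tri(u,w):
    o,d=ray(A,*u);p,e=ray(B,*w); s=np.linalg.lstsq(np.c_[d,-e],p-o,rcond=None)[0]; return (o+d*s[0]+p+e*s[1])/2
def W(p,x): return np.array([x[0],x[1],0])+R.from_euler('z',x[2]).apply(p)
if __name__=='__main__':
    P=np.array([f[0] for f in ft]);ia=np.array([f[1] for f in ft]);ib=np.array([f[2] for f in ft])
    wt=np.ones((6,2)); wt[4:,1]=0
    r=lambda x:np.r_[((proj(A,W(P,x))-ia)*wt).ravel(),((proj(B,W(P,x))-ib)*wt).ravel()]
    s=least_squares(r,[.6,.007,-.4],loss='soft_l1');print(s.x,np.degrees(s.x[2]));print(s.fun.reshape(-1,2).round(1).tolist())
    inv=lambda p:R.from_euler('z',-s.x[2]).apply(p-np.array([s.x[0],s.x[1],0])).round(4)
    for f in ft: print('tri',f[0],inv(tri(f[1],f[2])))
    n=((400/k,257/k),q(286,349)); print('nose top',inv(tri(*n)),inv(onz(A,*n[0],.074)),inv(onz(B,*n[1],.074)))
    t=((402/k,160/k),q(287,189));print('tail top',inv(tri(*t)),inv(onz(B,*t[1],.074)))
    h=((311/k,292/k),(183.9,229.3)); print('wheel',inv(onz(A,199.2,187.7,.07)),inv(onz(B,*h[1],.07)),inv(tri((199.2,187.7),h[1])))
    for C in (A,B): print(proj(C,W(np.array([[.02,-.058,.07],[.02,-.058,.07],[.055,0,.0535]]),s.x)).round(1).tolist())
    o=bot.get_obs();print('tcp in rover',inv(o['eef_pos']),o['clock'])
    np.save('rover.npy',s.x)
E
python3 fit.py
```

```text
[ 0.60407886  0.01185652 -0.42355001] -24.267628097225955
[[-1.4, 0.4], [1.2, -0.6], [0.9, -0.7], [0.4, -0.2], [-0.7, 0.0], [-0.5, 0.0], [-1.9, 0.1], [0.7, 0.1], [0.1, 0.5], [-0.3, 0.9], [-0.1, 0.0], [0.7, 0.0]]
tri [-0.115, -0.085, 0.048] [-0.1153 -0.0834  0.0482]
tri [-0.115, 0.085, 0.048] [-0.1148  0.0854  0.043 ]
tri [-0.1, -0.011, 0.051] [-0.0995 -0.0118  0.0426]
tri [-0.1, 0.011, 0.051] [-0.1     0.0112  0.0429]
tri [0.072, -0.0135, 0.048] [ 0.0674 -0.0133  0.0442]
tri [0.072, 0.0135, 0.048] [0.0654 0.0132 0.0468]
nose top [-0.0115  0.0001  0.0761] [-0.0111 -0.0002  0.074 ] [-0.0105  0.0004  0.074 ]
tail top [-0.068  -0.0002  0.0531] [-0.0727  0.0004  0.074 ]
wheel [ 0.0152 -0.0566  0.07  ] [ 0.0134 -0.0558  0.07  ] [ 0.0194 -0.0586  0.0579]
[[198.0, 192.1], [198.0, 192.1], [254.2, 218.1]]
[[182.2, 234.9], [182.2, 234.9], [237.2, 256.5]]
tcp in rover [-0.0551  0.0119  0.2423] 3.7
```

```bash
cat > fit2.py <<'E'
from fit import *
N=None
P=[f[0] for f in ft[:4]]; ia=[f[1] for f in ft[:4]]; ib=[f[2] for f in ft[:4]]
for p,a,b in [([.088,-.017,.067],(372/k,389/k),q(245,550)),([.088,.017,.067],(419/k,388/k),q(322,549)),
  ([.042,-.07,.062],(294/k,324/k),(N,N)),([.115,.03,.048],(N,409/k),(N,80+577*.375)),([.072,-.0135,.048],(379/k,N),q(256,N) if 0 else (130+256*.375,N)),([.072,.0135,.048],(416/k,N),(130+315*.375,N))]:
    P.append(p);ia.append(a);ib.append(b)
P=np.array(P);ia=np.array(ia,float);ib=np.array(ib,float)
cellA=np.array([(400/k,257/k),(402/k,151/k)]);cellB=np.array([q(286,349),q(287,173)])
def adj(C,y):
    f,cx,cy,o,r=C; return f,cx,cy,o+r@y[3:6],r@R.from_rotvec(y[:3]).as_matrix()
def res(x):
    y=x[4:]; a,b=adj(A,y),adj(B,y); w=W(P,x)
    c=W(np.array([[x[3]+.0325,0,.074],[x[3]-.0325,0,.048]]),x)
    e=np.r_[(proj(a,w)-ia).ravel(),(proj(b,w)-ib).ravel(),(proj(a,c)-cellA).ravel(),(proj(b,c)-cellB).ravel()]
    return np.r_[np.nan_to_num(e),y[:3]/.01,y[3:]/.002]
s=least_squares(res,np.r_[.6,.01,-.42,-.04,np.zeros(6)],loss='soft_l1')
print(s.x.round(4),np.degrees(s.x[2]));print(s.fun[:-6].reshape(-1,2).round(1).tolist())
np.save('rover.npy',s.x)
p=lambda v:R.from_euler('z',-s.x[2]).apply(v-np.array([s.x[0],s.x[1],0])).round(4)
print('tcp',p(bot.get_obs()['eef_pos']))
T=cam('top');S=cam('side')
im=cv2.imread('pics/top0.png')
for n in('top0','side0'):
    print(n,proj(T if n[0]=='t' else S,W(np.array([[.115,.085,.048],[.115,-.085,.048],[-.115,-.085,.048],[-.115,.085,.048]]),s.x)).round(1).tolist())
E
python3 fit2.py
```

```text
[ 6.027e-01  1.190e-02 -4.264e-01 -4.090e-02  1.900e-03  9.000e-04
 -8.000e-04 -0.000e+00 -6.000e-04  3.900e-03] -24.433024517002288
[[-0.3, 0.6], [0.0, -0.2], [0.9, -0.7], [0.2, -0.1], [-0.2, -0.1], [0.5, 1.2], [0.7, 0.1], [0.0, 0.0], [-0.9, 0.0], [-0.9, 0.0], [-0.7, -0.3], [-0.1, -0.0], [0.4, -0.0], [-0.3, 0.5], [-0.2, -0.4], [0.5, 0.5], [0.0, 0.0], [0.0, -0.8], [-0.1, 0.0], [0.4, 0.0], [-0.2, 1.6], [-0.0, -0.6], [-0.4, 0.4], [0.7, -0.9]]
tcp [-0.0538  0.0123  0.2423]
top0 [[240.2, 112.8], [297.7, 135.1], [265.5, 212.3], [206.5, 188.2]]
side0 [[337.7, 174.0], [337.5, 218.6], [251.8, 210.2], [258.9, 166.8]]
```

Run:
```python
from h import *
print(bot.tip_extent,bot.get_obs()['grip_width'],[a for a in dir(bot) if a[0]!='_'])
```

```text
0.011 0.04394395638680116 ['Unreachable', 'camera', 'get_calibration', 'get_obs', 'job_done', 'look_for', 'outline_of', 'tip_extent']
```

>>> drive_tool(
  rows=[
    {"dx": -0.25, "dy": -0.25, "dz": 1.0, "wx": 0, "wy": 0, "wz": 0.26, "hand": 38},
    {"dx": -0.25, "dy": -0.25, "dz": 2.0, "wx": 0, "wy": 0, "wz": 0.26, "hand": 38},
    {"dx": -0.25, "dy": -0.25, "dz": 2.6, "wx": 0, "wy": 0, "wz": 0.26, "hand": 38},
    {"dx": -0.25, "dy": -0.25, "dz": 2.6, "wx": 0, "wy": 0, "wz": 0.26, "hand": 38},
    {"dx": -0.25, "dy": -0.25, "dz": 2.6, "wx": 0, "wy": 0, "wz": 0.26, "hand": 38},
    {"dx": -0.25, "dy": -0.25, "dz": 2.6, "wx": 0, "wy": 0, "wz": 0.26, "hand": 38},
  ],
)

```text
clock: 4.3
eef_pos: [0.5669, 0.0295, 0.1149]
tool_rot: [0.212, 0.977, 0.001, 0.002]
ft_force: [0.4, -0.8, 0.2]
grip_width: 0.0382
grasp_force: 0.0
```

```bash
python3 snap.py w4
cat > where.py <<'E'
from h import *
x=np.load('rover.npy')
o=bot.get_obs(); a=R.from_quat(o['tool_rot']).as_matrix()
print('tcp in rover mm',(1e3*R.from_euler('z',-x[2]).apply(o['eef_pos']-np.array([x[0],x[1],0]))).round(2),'yaw err deg',np.degrees(np.arctan2(-a[1,0],-a[0,0])-x[2]).round(2),'tilt',a[2].round(4),'f in rover',R.from_euler('z',-x[2]).apply(o['ft_force']).round(2),o['grip_width'].__round__(4),o['grasp_force'].__round__(1),o['clock'])
E
python3 where.py
```

```text
rover [(0.76, [248.2, 238.3, 361.3, 284.7])]
cell [(0.8, [489.1, 142.1, 45.7, 36.3]), (0.6, [245.1, 216.6, 46.8, 110.0])]
thumbwheel [(0.66, [161.3, 283.9, 19.6, 19.0])]
standoff [(0.38, [247.1, 234.8, 363.5, 290.2])]
4.3 [0.56685541 0.02951709 0.11485818] [[-0.91, 0.414, 0.005], [0.414, 0.91, 0.0], [-0.004, 0.002, -1.0]] [ 0.37933802 -0.75663149  0.18353479]
tcp in rover mm [-40.91   0.85 113.94] yaw err deg -0.01 tilt [-0.0027  0.0014 -1.    ] f in rover [-0.42  0.2   0.09] 0.038 0.0 4.55
```

View pics/w4_v.png

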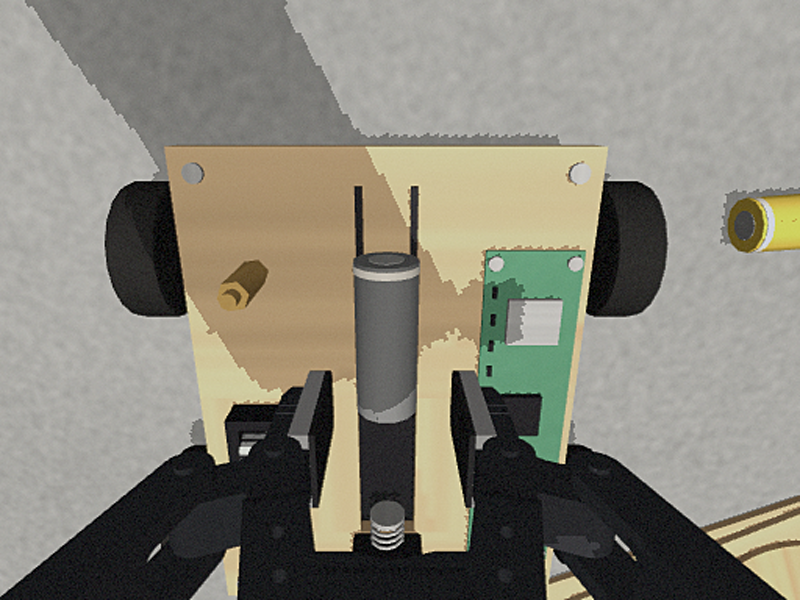

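The view shows the cell centred between the fingers: cell axis at u≈388, finger mid at 392. The deck's rear edge is level, so the yaw is right. I'll descend and grip.

>>> drive_tool(
  rows=[
    {"dx": 0, "dy": -0.015, "dz": 0.5, "wx": 0, "wy": 0, "wz": 0, "hand": 38},
    {"dx": 0, "dy": -0.015, "dz": 0.96, "wx": 0, "wy": 0, "wz": 0, "hand": 38},
    {"dx": 0, "dy": -0.015, "dz": 0.96, "wx": 0, "wy": 0, "wz": 0, "hand": 38},
    {"dx": 0, "dy": -0.015, "dz": 0.96, "wx": 0, "wy": 0, "wz": 0, "hand": 38},
  ],
)

```text
clock: 4.95
eef_pos: [0.5644, 0.0288, 0.0647]
tool_rot: [0.212, 0.977, -0.0, -0.0]
ft_force: [0.6, 0.8, 0.2]
grip_width: 0.0381
grasp_force: 0.0
```

```bash
python3 where.py
```

```text
tcp in rover mm [-41.84  -0.44  64.7 ] yaw err deg -0.02 tilt [ 3.e-04 -2.e-04 -1.e+00] f in rover [0.24 0.96 0.2 ] 0.0381 0.0 4.95
```

>>> drive_tool(
  rows=[
    {"dx": 0, "dy": 0, "dz": 0, "wx": 0, "wy": 0, "wz": 0, "hand": 32},
    {"dx": 0, "dy": 0, "dz": 0, "wx": 0, "wy": 0, "wz": 0, "hand": 28},
    {"dx": 0, "dy": 0, "dz": 0, "wx": 0, "wy": 0, "wz": 0, "hand": 24},
    {"dx": 0, "dy": 0, "dz": 0, "wx": 0, "wy": 0, "wz": 0, "hand": 20},
    {"dx": 0, "dy": 0, "dz": 0, "wx": 0, "wy": 0, "wz": 0, "hand": 20},
    {"dx": 0, "dy": 0, "dz": 0, "wx": 0, "wy": 0, "wz": 0, "hand": 20},
  ],
)

```text
clock: 5.55
eef_pos: [0.5656, 0.0288, 0.0661]
tool_rot: [0.212, 0.977, 0.0, 0.002]
ft_force: [-1.4, 0.1, 5.4]
grip_width: 0.0235
grasp_force: 58.6
```

```bash
python3 where.py
```

```text
tcp in rover mm [-4.072e+01  1.000e-02  6.605e+01] yaw err deg -0.03 tilt [-0.0028  0.0013 -1.    ] f in rover [-1.28 -0.51  5.43] 0.0235 58.6 5.55
```

Width 23.5 mm is less than the 26 mm diameter, and the tool is being pushed up 5 N. The pads may be gripping off the equator, so I'll reopen, go 3 mm lower and compare.

>>> drive_tool(
  rows=[
    {"dx": 0, "dy": 0, "dz": 0, "wx": 0, "wy": 0, "wz": 0, "hand": 34},
    {"dx": 0, "dy": 0, "dz": 0, "wx": 0, "wy": 0, "wz": 0, "hand": 34},
    {"dx": 0, "dy": 0, "dz": 0.06, "wx": 0, "wy": 0, "wz": 0, "hand": 34},
    {"dx": 0, "dy": 0, "dz": 0.06, "wx": 0, "wy": 0, "wz": 0, "hand": 30},
    {"dx": 0, "dy": 0, "dz": 0.06, "wx": 0, "wy": 0, "wz": 0, "hand": 27},
    {"dx": 0, "dy": 0, "dz": 0.06, "wx": 0, "wy": 0, "wz": 0, "hand": 20},
    {"dx": 0, "dy": 0, "dz": 0.06, "wx": 0, "wy": 0, "wz": 0, "hand": 20},
    {"dx": 0, "dy": 0, "dz": 0.06, "wx": 0, "wy": 0, "wz": 0, "hand": 20},
  ],
)

```text
clock: 6.35
eef_pos: [0.5642, 0.0286, 0.0612]
tool_rot: [0.212, 0.977, -0.0, -0.0]
ft_force: [-1.3, -1.6, 0.7]
grip_width: 0.0241
grasp_force: 58.8
```

```bash
python3 where.py;python3 snap.py w5
```

```text
tcp in rover mm [-41.98  -0.7   61.21] yaw err deg -0.03 tilt [ 4.e-04 -5.e-04 -1.e+00] f in rover [-0.57 -1.96  0.73] 0.0241 58.8 6.35
rover [(0.91, [251.1, 242.8, 489.4, 282.4])]
cell [(0.68, [251.1, 265.8, 62.5, 149.4]), (0.35, [249.4, 242.7, 485.2, 282.7])]
thumbwheel [(0.74, [146.8, 374.6, 18.5, 18.7])]
standoff [(0.79, [124.1, 224.9, 47.1, 54.5]), (0.65, [146.6, 375.9, 20.3, 16.1])]
6.35 [0.56416983 0.02864957 0.06121495] [[-0.91, 0.414, -0.001], [0.414, 0.91, -0.0], [0.0, -0.0, -1.0]] [-1.32668636 -1.55371323  0.73175099]
```

View pics/w5_v.png

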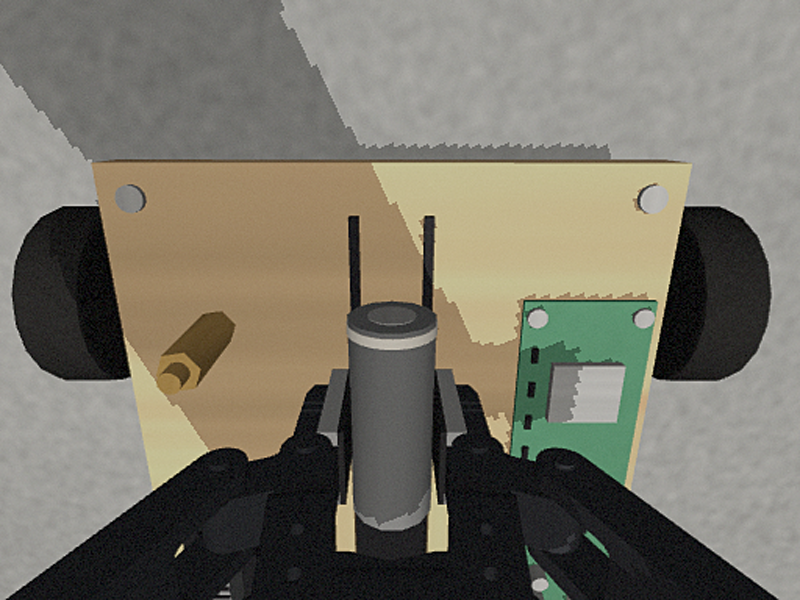

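The pads straddle the cell properly (cell axis at u≈392, width steady at 24 mm). The tips are now too low to leave 8 mm of travel, so I'll regrip 6 mm higher, lift slightly and carry it 72 mm against the spring.

>>> drive_tool(
  rows=[
    {"dx": 0, "dy": 0, "dz": 0, "wx": 0, "wy": 0, "wz": 0, "hand": 34},
    {"dx": 0, "dy": 0, "dz": 0, "wx": 0, "wy": 0, "wz": 0, "hand": 34},
    {"dx": 0, "dy": 0, "dz": -0.12, "wx": 0, "wy": 0, "wz": 0, "hand": 34},
    {"dx": 0, "dy": 0, "dz": -0.12, "wx": 0, "wy": 0, "wz": 0, "hand": 30},
    {"dx": 0, "dy": 0, "dz": -0.12, "wx": 0, "wy": 0, "wz": 0, "hand": 27},
    {"dx": 0, "dy": 0, "dz": -0.12, "wx": 0, "wy": 0, "wz": 0, "hand": 20},
    {"dx": 0, "dy": 0, "dz": -0.12, "wx": 0, "wy": 0, "wz": 0, "hand": 20},
    {"dx": 0, "dy": 0, "dz": -0.12, "wx": 0, "wy": 0, "wz": 0, "hand": 20},
  ],
)

```text
clock: 7.4
eef_pos: [0.565, 0.0289, 0.0681]
tool_rot: [0.212, 0.977, 0.0, 0.001]
ft_force: [-0.5, 0.2, 5.5]
grip_width: 0.0234
grasp_force: 59.1
```

```bash
python3 where.py
```

```text
tcp in rover mm [-41.33  -0.13  68.06] yaw err deg -0.02 tilt [-1.2e-03  9.0e-04 -1.0e+00] f in rover [-0.54 -0.07  5.5 ] 0.0234 59.1 7.4
```

>>> drive_tool(
  rows=[
    {"dx": 0, "dy": 0, "dz": -0.04, "wx": 0, "wy": 0, "wz": 0, "hand": 20},
    {"dx": -0.2, "dy": 0, "dz": -0.04, "wx": 0, "wy": 0, "wz": 0, "hand": 20},
    {"dx": -0.4, "dy": 0, "dz": -0.04, "wx": 0, "wy": 0, "wz": 0, "hand": 20},
    {"dx": -0.6, "dy": 0, "dz": -0.04, "wx": 0, "wy": 0, "wz": 0, "hand": 20},
    {"dx": -0.8, "dy": 0, "dz": -0.04, "wx": 0, "wy": 0, "wz": 0, "hand": 20},
    {"dx": -1.0, "dy": 0, "dz": -0.04, "wx": 0, "wy": 0, "wz": 0, "hand": 20},
    {"dx": -1.1, "dy": 0, "dz": -0.04, "wx": 0, "wy": 0, "wz": 0, "hand": 20},
    {"dx": -1.2, "dy": 0, "dz": -0.04, "wx": 0, "wy": 0, "wz": 0, "hand": 20},
    {"dx": -1.2, "dy": 0, "dz": -0.04, "wx": 0, "wy": 0, "wz": 0, "hand": 20},
    {"dx": -1.2, "dy": 0, "dz": -0.04, "wx": 0, "wy": 0, "wz": 0, "hand": 20},
  ],
)

```text
clock: 8.4
eef_pos: [0.6188, 0.004, 0.0692]
tool_rot: [0.212, 0.977, -0.0, -0.0]
ft_force: [-1.9, -0.4, -0.9]
grip_width: 0.0234
grasp_force: 58.9
```

```bash
python3 where.py
```

```text
tcp in rover mm [17.96 -0.52 69.19] yaw err deg -0.02 tilt [ 5.e-04 -1.e-04 -1.e+00] f in rover [-1.52 -1.14 -0.92] 0.0234 58.9 8.4
```

>>> drive_tool(
  rows=[
    {"dx": -0.08, "dy": 0, "dz": 0, "wx": 0, "wy": 0, "wz": 0, "hand": 20},
    {"dx": -0.16, "dy": 0, "dz": 0, "wx": 0, "wy": 0, "wz": 0, "hand": 20},
    {"dx": -0.24, "dy": 0, "dz": 0, "wx": 0, "wy": 0, "wz": 0, "hand": 20},
    {"dx": -0.24, "dy": 0, "dz": 0, "wx": 0, "wy": 0, "wz": 0, "hand": 20},
    {"dx": -0.24, "dy": 0, "dz": 0, "wx": 0, "wy": 0, "wz": 0, "hand": 20},
  ],
)

```text
clock: 8.9
eef_pos: [0.6294, -0.0007, 0.0692]
tool_rot: [0.212, 0.977, 0.0, -0.001]
ft_force: [-4.8, 0.5, 0.4]
grip_width: 0.0231
grasp_force: 59.0
```

```bash
python3 where.py; python3 snap.py w6
```

```text
tcp in rover mm [29.54 -0.48 69.18] yaw err deg -0.01 tilt [ 1.5e-03 -1.0e-04 -1.0e+00] f in rover [-4.56 -1.5   0.42] 0.0231 59.0 8.9
rover [(0.78, [256.6, 182.9, 510.8, 363.5]), (0.21, [129.1, 237.0, 36.1, 58.3])]
cell [(0.61, [250.2, 257.9, 60.7, 139.5])]
thumbwheel [(0.84, [130.8, 235.3, 33.9, 58.0])]
standoff [(0.86, [108.7, 47.7, 61.3, 39.4])]
8.9 [ 0.62937591 -0.00073339  0.06918178] [[-0.91, 0.414, -0.001], [0.414, 0.91, 0.001], [0.001, -0.0, -1.0]] [-4.77051006  0.52235013  0.4213164 ]
```

View pics/w6_v.png

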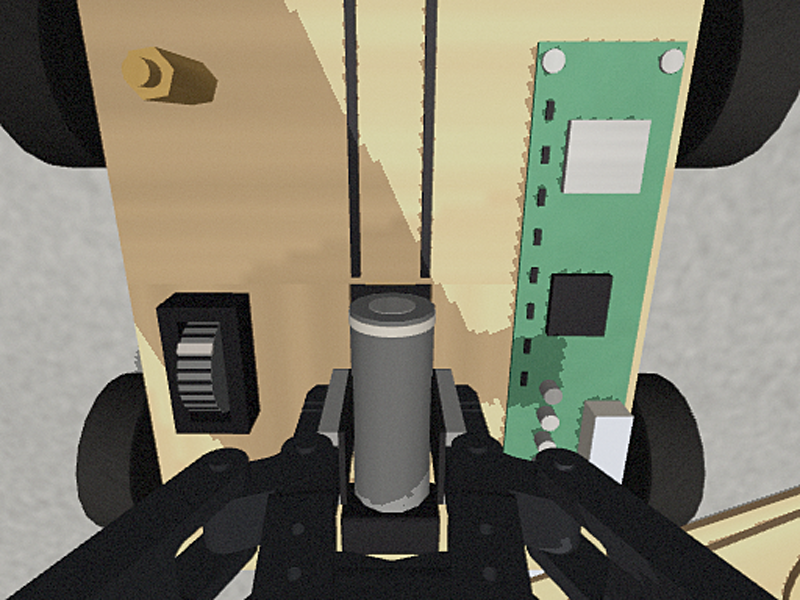

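The tail is clear past the sill: the recess edge is at row 284 and the cell's tail at row 295. The spring force is 4.5 N and the cell is centred in the bay. Now I'll lower it.

>>> drive_tool(
  rows=[
    {"dx": 0, "dy": 0, "dz": 0.06, "wx": 0, "wy": 0, "wz": 0, "hand": 20},
    {"dx": 0, "dy": 0, "dz": 0.12, "wx": 0, "wy": 0, "wz": 0, "hand": 20},
    {"dx": 0, "dy": 0, "dz": 0.16, "wx": 0, "wy": 0, "wz": 0, "hand": 20},
    {"dx": 0, "dy": 0, "dz": 0.19, "wx": 0, "wy": 0, "wz": 0, "hand": 20},
    {"dx": 0, "dy": 0, "dz": 0.19, "wx": 0, "wy": 0, "wz": 0, "hand": 20},
    {"dx": 0, "dy": 0, "dz": 0.19, "wx": 0, "wy": 0, "wz": 0, "hand": 20},
  ],
)

```text
clock: 9.75
eef_pos: [0.6298, -0.001, 0.0601]
tool_rot: [0.212, 0.977, 0.0, -0.0]
ft_force: [-5.0, 2.4, 3.7]
grip_width: 0.0238
grasp_force: 59.4
```

```bash
python3 where.py
```

```text
tcp in rover mm [30.08 -0.53 60.08] yaw err deg -0.02 tilt [ 2.e-04 -0.e+00 -1.e+00] f in rover [-5.53  0.07  3.66] 0.0238 59.4 9.75
```

>>> drive_tool(
  rows=[
    {"dx": 0, "dy": 0, "dz": 0, "wx": 0, "wy": 0, "wz": 0, "hand": 28},
    {"dx": 0, "dy": 0, "dz": 0, "wx": 0, "wy": 0, "wz": 0, "hand": 36},
    {"dx": 0, "dy": 0, "dz": 0, "wx": 0, "wy": 0, "wz": 0, "hand": 36},
    {"dx": 0.1, "dy": 0, "dz": -0.6, "wx": 0, "wy": 0, "wz": 0, "hand": 36},
    {"dx": 0.3, "dy": 0, "dz": -0.9, "wx": 0, "wy": 0, "wz": 0, "hand": 15},
    {"dx": 0.3, "dy": 0, "dz": -0.9, "wx": 0, "wy": 0, "wz": 0, "hand": 0},
    {"dx": 0.3, "dy": 0, "dz": -0.9, "wx": 0, "wy": 0, "wz": 0, "hand": 0},
    {"dx": 0.3, "dy": 0, "dz": -0.9, "wx": 0, "wy": 0, "wz": 0, "hand": 0},
  ],
)

```text
clock: 10.55
eef_pos: [0.6159, 0.0051, 0.1039]
tool_rot: [0.212, 0.977, -0.0, -0.001]
ft_force: [0.0, -1.1, -0.2]
grip_width: -0.0001
grasp_force: 0.0
```

```bash
python3 where.py; python3 snap.py w7
```

```text
tcp in rover mm [ 14.82  -0.71 103.91] yaw err deg -0.02 tilt [ 9.e-04 -6.e-04 -1.e+00] f in rover [ 0.47 -1.04 -0.2 ] -0.0001 0.0 10.55
rover [(0.59, [250.2, 172.8, 428.7, 340.8])]
cell [(0.94, [504.1, 66.7, 15.9, 39.8]), (0.68, [250.4, 217.1, 43.5, 58.8])]
thumbwheel [(0.77, [154.2, 232.4, 25.8, 46.5])]
standoff []
10.55 [0.61587612 0.00514087 0.1039074 ] [[-0.91, 0.414, -0.001], [0.414, 0.91, -0.0], [0.001, -0.001, -1.0]] [ 0.00195397 -1.14392771 -0.20148896]
```

View pics/w7_v.png

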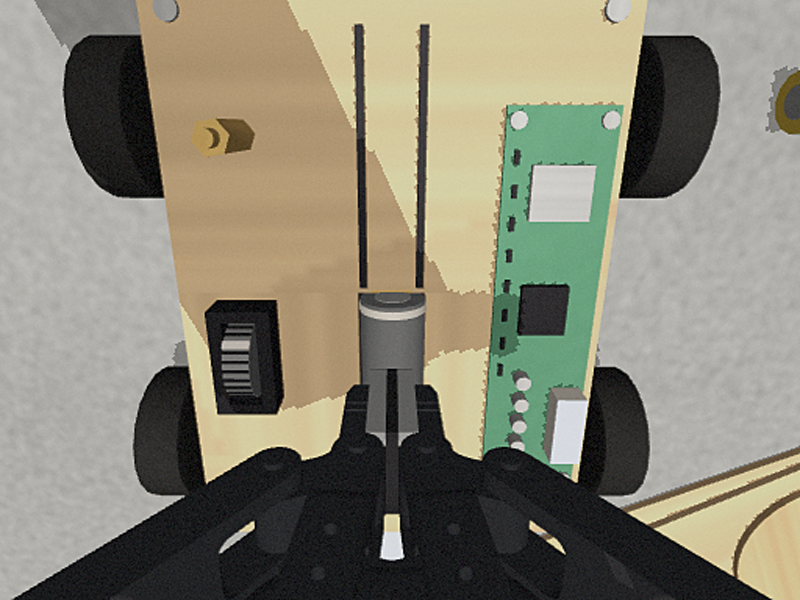

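The cell's tail now sits against the sill edge (row 292, u≈392). I'll press it down from above to make sure it is home.

>>> drive_tool(
  rows=[
    {"dx": 0, "dy": 0.01, "dz": 0.4, "wx": 0, "wy": 0, "wz": 0, "hand": 0},
    {"dx": 0, "dy": 0.01, "dz": 0.5, "wx": 0, "wy": 0, "wz": 0, "hand": 0},
    {"dx": 0, "dy": 0.01, "dz": 0.54, "wx": 0, "wy": 0, "wz": 0, "hand": 0},
    {"dx": 0, "dy": 0.01, "dz": 0.56, "wx": 0, "wy": 0, "wz": 0, "hand": 0},
    {"dx": 0, "dy": 0.01, "dz": 0.57, "wx": 0, "wy": 0, "wz": 0, "hand": 0},
    {"dx": 0, "dy": 0.01, "dz": 0.57, "wx": 0, "wy": 0, "wz": 0, "hand": 0},
  ],
)

```text
clock: 11.4
eef_pos: [0.6166, 0.0057, 0.077]
tool_rot: [0.212, 0.977, 0.0, 0.0]
ft_force: [-2.8, -0.3, 2.9]
grip_width: -0.0002
grasp_force: 1.5
```

```bash
python3 where.py
```

```text
tcp in rover mm [15.31  0.08 77.03] yaw err deg -0.02 tilt [-5.e-04  3.e-04 -1.e+00] f in rover [-2.4  -1.42  2.92] -0.0002 1.5 11.4
```

>>> drive_tool(
  rows=[
    {"dx": 0, "dy": 0, "dz": 0.02, "wx": 0, "wy": 0, "wz": 0, "hand": 0},
    {"dx": 0, "dy": 0, "dz": 0.02, "wx": 0, "wy": 0, "wz": 0, "hand": 0},
    {"dx": 0, "dy": 0, "dz": -0.2, "wx": 0, "wy": 0, "wz": 0, "hand": 0},
    {"dx": 0.1, "dy": -0.3, "dz": -0.5, "wx": 0, "wy": 0, "wz": 0, "hand": 0},
    {"dx": 0.1, "dy": -0.8, "dz": -0.5, "wx": 0, "wy": 0, "wz": 0, "hand": 0},
    {"dx": 0.1, "dy": -1.16, "dz": -0.5, "wx": 0, "wy": 0, "wz": 0, "hand": 0},
    {"dx": 0.1, "dy": -1.16, "dz": -0.5, "wx": 0, "wy": 0, "wz": 0, "hand": 0},
    {"dx": 0.1, "dy": -1.16, "dz": -0.3, "wx": 0, "wy": 0, "wz": 0, "hand": 0},
    {"dx": 0.1, "dy": -1.16, "dz": -0.15, "wx": 0, "wy": 0, "wz": 0, "hand": 0},
    {"dx": 0.1, "dy": -1.16, "dz": -0.08, "wx": 0, "wy": 0, "wz": 0, "hand": 0},
    {"dx": 0.1, "dy": -1.16, "dz": -0.06, "wx": 0, "wy": 0, "wz": 0, "hand": 0},
    {"dx": 0.1, "dy": -1.16, "dz": -0.06, "wx": 0, "wy": 0, "wz": 0, "hand": 0},
  ],
)

```text
clock: 12.6
eef_pos: [0.5884, -0.0447, 0.0804]
tool_rot: [0.211, 0.977, -0.0, 0.001]
ft_force: [-3.5, -0.7, 9.8]
grip_width: -0.0
grasp_force: 5.0
```

```bash
python3 where.py
```

```text
tcp in rover mm [ 10.44 -57.49  80.42] yaw err deg 0.03 tilt [-1.2e-03 -5.0e-04 -1.0e+00] f in rover [-2.88 -2.09  9.79] -0.0 5.0 12.6
```

>>> drive_tool(
  rows=[
    {"dx": -0.08, "dy": 0, "dz": -0.005, "wx": 0, "wy": 0, "wz": 0, "hand": 0},
    {"dx": -0.16, "dy": 0, "dz": -0.005, "wx": 0, "wy": 0, "wz": 0, "hand": 0},
    {"dx": -0.24, "dy": 0, "dz": -0.005, "wx": 0, "wy": 0, "wz": 0, "hand": 0},
    {"dx": -0.32, "dy": 0, "dz": -0.005, "wx": 0, "wy": 0, "wz": 0, "hand": 0},
    {"dx": -0.4, "dy": 0, "dz": -0.005, "wx": 0, "wy": 0, "wz": 0, "hand": 0},
    {"dx": -0.4, "dy": 0, "dz": -0.005, "wx": 0, "wy": 0, "wz": 0, "hand": 0},
    {"dx": -0.4, "dy": 0, "dz": -0.5, "wx": 0, "wy": 0, "wz": 0, "hand": 0},
    {"dx": 0.2, "dy": 0, "dz": -0.6, "wx": 0, "wy": 0, "wz": 0, "hand": 0},
    {"dx": 0.2, "dy": 0, "dz": -0.6, "wx": 0, "wy": 0, "wz": 0, "hand": 0},
  ],
)

```text
clock: 13.5
eef_pos: [0.5761, -0.0392, 0.1089]
tool_rot: [0.211, 0.978, 0.0, -0.002]
ft_force: [0.7, 0.1, 1.2]
grip_width: 0.0003
grasp_force: 0.0
```

```bash
python3 where.py
python3 - <<'E'
from h import *
im=bot.camera('wrist'); d=bot.look_for('wrist','thumbwheel')[:2]; print([(e['score'],e['extent']) for e in d])
cv2.imwrite('pics/w8.png',cv2.resize(im[100:325,110:410],(800,600),interpolation=cv2.INTER_CUBIC)[...,::-1])
E
```

```text
tcp in rover mm [ -3.06 -57.5  108.94] yaw err deg 0.09 tilt [ 3.7e-03 -5.0e-04 -1.0e+00] f in rover [0.62 0.39 1.24] 0.0003 0.0 13.5
[(0.42, [250.7, 234.2, 12.9, 9.0])]
```

View pics/w8.png

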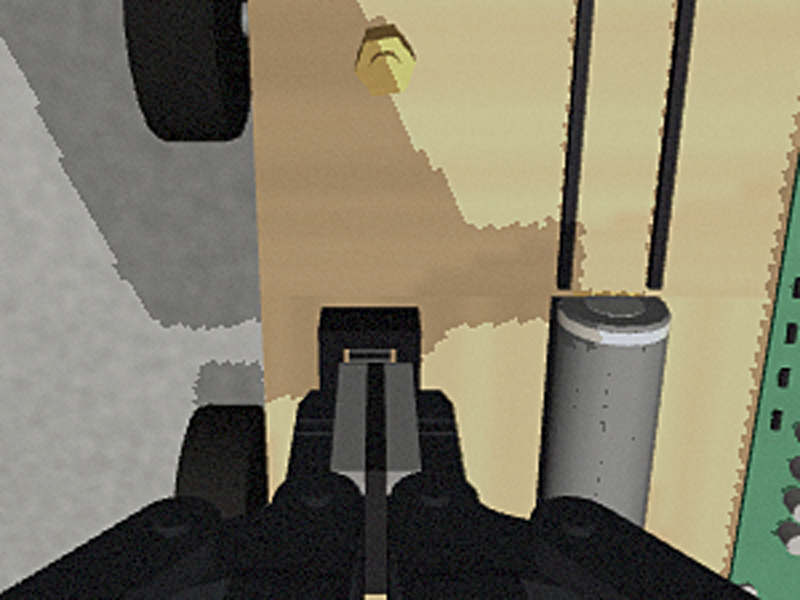

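The cell lies in the bay with its tail at the sill (610,297); the wheel is hidden behind the fingers. I'll do a second stroke and read the drag at its end, since it rises sharply once the wheel is at its stop.

>>> drive_tool(
  rows=[
    {"dx": -0.2, "dy": 0, "dz": 0.2, "wx": 0, "wy": 0, "wz": 0, "hand": 0},
    {"dx": -0.2, "dy": 0, "dz": 0.45, "wx": 0, "wy": 0, "wz": 0, "hand": 0},
    {"dx": -0.2, "dy": 0, "dz": 0.59, "wx": 0, "wy": 0, "wz": 0, "hand": 0},
    {"dx": -0.2, "dy": 0, "dz": 0.6, "wx": 0, "wy": 0, "wz": 0, "hand": 0},
    {"dx": -0.3, "dy": 0, "dz": 0.6, "wx": 0, "wy": 0, "wz": 0, "hand": 0},
    {"dx": -0.4, "dy": 0, "dz": 0.6, "wx": 0, "wy": 0, "wz": 0, "hand": 0},
    {"dx": -0.5, "dy": 0, "dz": 0.6, "wx": 0, "wy": 0, "wz": 0, "hand": 0},
    {"dx": -0.6, "dy": 0, "dz": 0.6, "wx": 0, "wy": 0, "wz": 0, "hand": 0},
  ],
)

```text
clock: 14.4
eef_pos: [0.6037, -0.0518, 0.0806]
tool_rot: [0.211, 0.977, 0.001, -0.003]
ft_force: [-9.4, 4.4, 16.9]
grip_width: 0.0002
grasp_force: 8.0
```

```bash
python3 where.py
```

```text
tcp in rover mm [ 27.28 -57.62  80.6 ] yaw err deg 0.03 tilt [ 0.0057  0.0011 -1.    ] f in rover [-10.35   0.08  16.94] 0.0002 8.0 14.4
```

>>> drive_tool(
  rows=[
    {"dx": 0, "dy": 0, "dz": -0.3, "wx": 0, "wy": 0, "wz": 0, "hand": 0},
    {"dx": -0.4, "dy": 0.3, "dz": -1.0, "wx": 0, "wy": 0, "wz": 0, "hand": 0},
    {"dx": -0.6, "dy": 1.0, "dz": -1.5, "wx": 0, "wy": 0, "wz": 0, "hand": 0},
    {"dx": -0.6, "dy": 1.0, "dz": -1.5, "wx": 0, "wy": 0, "wz": 0, "hand": 0},
    {"dx": -0.6, "dy": 1.0, "dz": -1.5, "wx": 0, "wy": 0, "wz": 0, "hand": 0},
  ],
)

```text
clock: 14.9
eef_pos: [0.6545, -0.0199, 0.153]
tool_rot: [0.211, 0.977, -0.0, -0.0]
ft_force: [0.1, -0.1, -0.1]
grip_width: -0.0003
grasp_force: 0.0
```

```bash
python3 where.py; python3 snap.py w9
python3 - <<'E'
from h import *
import pickle
x=np.load('rover.npy')
def W(p): return np.array([x[0],x[1],0])+R.from_euler('z',x[2]).apply(p)
def prof(n):
    f,cx,cy,o,r=pickle.load(open(n+'.pkl','rb')); C=(f,cx,cy,o+r@x[7:10],r@R.from_rotvec(x[4:7]).as_matrix())
    im=cv2.imread(f'pics/{n}.png',0).astype(np.float32)
    for a in np.arange(-1.1,1.11,.1):
        p=np.array([[.02+.016*np.sin(a),-.058+d,.054+.016*np.cos(a)] for d in np.linspace(-.003,.003,7)])
        u=proj(C,W(p)).astype(np.float32)
        yield int(cv2.remap(im,u[None,:,0],u[None,:,1],cv2.INTER_LINEAR).mean())
print(np.arange(-1.1,1.11,.1).round(1).tolist())
for n in ('w2','w6','w7','w9'): print(n,list(prof(n)))
E
```

```text
tcp in rover mm [ 60.33  -7.5  153.05] yaw err deg 0.04 tilt [ 7.e-04 -6.e-04 -1.e+00] f in rover [ 0.1  -0.09 -0.12] -0.0003 0.0 14.9
rover [(0.68, [262.9, 129.2, 354.0, 252.1])]
cell [(0.96, [493.9, 12.8, 36.3, 17.7]), (0.68, [260.6, 152.1, 39.5, 93.9])]
thumbwheel [(0.8, [177.3, 142.7, 24.3, 46.6])]
standoff [(0.76, [174.3, 12.3, 30.0, 24.7])]
14.9 [ 0.65450836 -0.0198615   0.15304994] [[-0.911, 0.413, -0.001], [0.413, 0.911, -0.0], [0.001, -0.001, -1.0]] [ 0.05632151 -0.12329351 -0.12475504]
[-1.1, -1.0, -0.9, -0.8, -0.7, -0.6, -0.5, -0.4, -0.3, -0.2, -0.1, 0.0, 0.1, 0.2, 0.3, 0.4, 0.5, 0.6, 0.7, 0.8, 0.9, 1.0, 1.1]
w2 [80, 6, 90, 150, 166, 80, 53, 99, 31, 115, 37, 113, 83, 89, 103, 46, 132, 18, 82, 61, 28, 25, 23]
w6 [95, 51, 104, 126, 180, 162, 19, 115, 23, 126, 92, 55, 115, 15, 113, 45, 51, 97, 40, 43, 75, 78, 77]
w7 [85, 23, 85, 138, 179, 154, 17, 118, 10, 118, 89, 83, 110, 23, 115, 29, 65, 85, 10, 53, 51, 41, 45]
w9 [46, 50, 85, 19, 100, 41, 93, 93, 73, 113, 25, 106, 25, 93, 46, 65, 73, 24, 104, 155, 144, 97, 38]
```

The drag reached 10 N, so the wheel was at its stop. The white line moved from −0.68 rad to about +0.84 rad, which is where it should be at the stop. I'll check the cell's seating numerically before handing in.

Run:
```python
from h import *
import pickle
x=np.load('rover.npy')
f,cx,cy,o,r=pickle.load(open('w9.pkl','rb')); C=(f,cx,cy,o+r@x[7:10],r@R.from_rotvec(x[4:7]).as_matrix())
bb=lambda dx,tz:(lambda u:[*((u.max(0)+u.min(0))/2).round(1),*(u.max(0)-u.min(0)).round(1)])(proj(C,np.array([x[0],x[1],0])+R.from_euler('z',x[2]).apply(
 np.array([[.0275+dx+s*.0325,.013*np.sin(t),.053+.013*np.cos(t)+(tz if s<0 else 0)] for s in(-1,1) for t in np.linspace(0,6.28,60)]))))
print(bb(0,0),bb(-.004,0),bb(0,.008))
e=max(bot.outline_of('wrist','cell'),key=lambda e:e['region'][130:170,250:270].sum()); v,u=np.nonzero(e['region']); print(e['score'],e['extent'])
m=[(k,u[v==k].mean().round(1)) for k in range(v.min()+5,v.max()-3,15)];print(m)
print(proj(C,np.array([x[0],x[1],0])+R.from_euler('z',x[2]).apply(np.array([[-.005,0,.066],[.06,0,.066]]))).round(1))
```

```text
[np.float64(260.4), np.float64(151.9), np.float64(36.4), np.float64(92.8)] [np.float64(260.5), np.float64(146.6), np.float64(36.6), np.float64(93.2)] [np.float64(260.8), np.float64(152.3), np.float64(37.6), np.float64(92.0)]
0.79 [261.4, 152.6, 38.9, 95.1]
[(111, np.float64(261.0)), (126, np.float64(260.5)), (141, np.float64(260.0)), (156, np.float64(260.0)), (171, np.float64(260.0)), (186, np.float64(260.0))]
[[260.9 108.4]
 [260.1 198.3]]
```

The cell matches its seated place to under a pixel. The arm is clear of everything, so I'm handing in.

```bash
python3 -c "
from workcell import bot
print(bot.job_done())"
```

```text
the job is handed in; nothing more can be done
None
```

I handed the job in at about 15 s with the cell flat and home in the bay and the thumbwheel at its stop; the verdict was not shown.

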